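Recalibrate the label printer with its reset pin

TASK

The label printer has to relearn its label length, which it only does with its front cover shut: pull the cover forward and down by its bar, take the yellow reset pin out of its parking socket inside, and push the cover back up until it is fully shut. Then put the pin's steel shaft down through the small round hole in the printer's top deck and hold the recessed red button fully down, finishing while you still grip the pin and keep the button pressed. Leave the other things on the table where they are.

Things in the scene. Friction and masses are not known exactly. Their poses are not given: they have to be found in the camera images.
- printer: bench-top label printer, white and grey, fixed, 200 mm deep (x) x 170 mm wide (y), flat top deck 100 mm high. Origin under its centre on the table; +x points to its rear, +y to the robot's left. The cover is its front half (x -99 to -8 mm, top at 105 mm); the fixed rear body is the rest. A clear bow over a label roll stands on the rear body's left (x 7 to 94, y 0 to 79 mm), 129 mm high
- front_cover (a joint): angle of the white L-shaped front cover about its hinge, rad: 0 shut, 1.25 fully open (stop). 168 mm wide: a 56 mm front plate, a bevel and a top plate that ends 87 mm behind the hinge. About 180 g, with a damper and no latch: below about 0.4 rad it sinks shut by itself, above about 0.5 it sinks open, in some 2 s; under 2 N at the bar moves it
- hinge (a point): middle of the cover's hinge line, which runs along the printer's y, 95 mm in front of the printer's origin and 28 mm above the table
- cover_bar (a point): middle of the grey round bar on top of the cover, 10 mm thick, along the printer's y, 80 mm clear between its two posts. Shut, it lies 60 mm behind and 108 mm above the hinge, its centre 31 mm above the cover's top plate. It turns with the cover: fully open it is 83 mm in front of the hinge and 91 mm above it, on the cover's side that faces the robot
- reset_pin: loose reset pin, 30 g, standing upright in its socket: yellow round grip 15 mm in diameter, a 21 mm collar 4 mm thick at its foot, and below it a round steel shaft 6 mm in diameter and 37 mm long with a rounded tip. Origin on the axis at the collar's underside; its +z runs up the grip, whose top is 46 mm above the origin
- pin_tip (a point): lowest point of the pin's steel tip, 37 mm below the pin's origin
- socket (a point): mouth of the parking socket inside the printer, the top of a black boss 26 mm square, 46 mm above the table: a vertical blind bore 8.5 mm wide; the pin's collar rests on it. Round it, with the cover open, stand only side walls 57 mm high at the printer's y +-83 mm, a roller 57 mm high 44 mm behind it, and the 100 mm high rear body from 55 mm behind it
- hole (a point): centre of the round hole's mouth in the top deck (in a blue ring), 30 mm behind and 47.5 mm right of the printer's origin, 100 mm above the table: vertical, 12 mm in diameter through a deck 6 mm thick, with an open well below
- button_top (a point): middle of the flat top of the red button in the well, 23 mm in diameter, 19 mm below the hole's mouth when not pressed
- reset_button (a joint): travel of the red button, m: 0 out, 0.006 fully down (stop). Spring: about 1.8 N to start, 3.6 N fully down
- tray: white food tray of green vegetable, 205 x 255 mm, 67 mm high: a bystander. Origin under its centre
- pouch: flat green vacuum pouch, 150 x 206 x 24 mm: a bystander. Origin under its centre
- spare_roll: white roll of labels standing on its end, 92 mm in diameter, 52 mm high: a bystander. Origin under its centre
- stamp: black hand stamp, 35 x 46 mm, 100 mm high: a bystander. Origin under its centre
- marker: marker pen lying, 140 mm long, 17 mm thick, far too thick for the hole: a bystander. Origin under its middle
- scoop: small steel scoop lying, 206 mm long, 60 mm wide, 32 mm high: a bystander. Origin under its middle

How it is judged:
By the outcome, as a careful person would: the job done as asked, in the order asked, and still so for the second after the job is handed in, while the arm keeps its last pose, push and grip.
It also fails if it takes over 64 s, if anything falls off the work surface, if the arm or the gripper's body presses on something with over 40 N, if the wrist force passes 120 N, or if a joint passes its speed limit or range.

ROBOT

A 6-joint arm with a two-finger parallel gripper is mounted at the origin on a cart in front of the work surface, level with it; the furniture and walls round the work are solid. World frame = base frame: x ahead of the robot, y to its left, z up, the work surface at z = 0. Lengths are in m, angles in rad, forces in N, time in s.
With the tool pointing down it reaches from about 0.35 to 0.975 m from the base axis. Payload 4.9 kg.
Tool frame: the origin (TCP) lies at the very end of the fingers, on their centre line; the grasp point (between the pads) lies manip.grip_point_offset behind it (manip.grip_point_offset is the distance from the TCP to the grasp point, in m); z points along the fingers, y is the line along which they close (so a half turn about z gives the same grasp; the last joint's range is limited). The gripper opens to 85 mm and grips with 20 to 120 N. Pads are 22 mm wide; open, the fingers measure 114 mm over their backs; the gripper's body (76 mm by 85 mm) begins 54 mm behind the grasp point. The pads swing forward as they close: fully open they stand 13 mm farther back than shut.
Start: joints at [-1.389, 0.053, 1.613, -0, 1.476, -0.119], TCP at [0.185, -0.597, 0.231] pointing down, gripper open.
Joint ranges: [-3.01, 3.01], [-1.01, 2.22], [0.06, 2.58], [-1.02, 4.17], [0.09, 2.62], [-3.14, 3.14]. Speed limits (rad/s): [2.57, 2.57, 3.14, 3.14, 3.14, 3.14].

INTERFACE

Orientations are given as a unit quaternion [w, x, y, z].
In Python, from plant import manip gives the robot as it stands.
- The arm moves only by the shell command python3 -m crank 'ROWS' [OPENING]. ROWS is JSON, a list of rows, each an object of numbers: "x", "y", "z": the shift along the tool's x, y, z in cm; "turn": the turn about the tool's z in rad. In form: [{"x": .., "y": .., "z": .., "turn": ..}, ...]. A call has 1 to 5 rows; each row shifts and turns the commanded pose from where the row before left it, along the tool's axes as they then stand; what a row does not reach is not made up. A row lasts 1/10 s, in which the tool goes at most 50 mm and 8.59 degrees, less where a joint would pass 70% of its speed; a pose out of reach is approached as far as the arm can. A call with a gripper value outside its range is refused whole. OPENING is the opening in per cent of the stroke, from 0 (shut) to 100 (fully open), set as the call begins (- or left out, the last holds). The fingers move at their own pace and stop on an object; the grip force is fixed at half the most. Time passes only in rows, so rows that do not move let the fingers close. It gives the time, the measured TCP pose, the force, the opening and the grip force at its end, in the units of the state.
- manip.state(): the state, without advancing time (a new reading comes with each control period).
- manip.grab_frame(name): name is "side" or "top"; returns (picture, depth): 480x640x3 uint8, red, green, blue; 480x640 float32, m along the optical axis (not along the pixel's ray), 0 where there is no reading.
- manip.camera_model(name): a dict with "mtx" (3x3 intrinsics, pixels), "k1" (the pictures are not rectified: a ray, as slopes to the right and down, at radius r is drawn at 1 + k1 r^2 times it, then the intrinsics apply), "world_to_cam" (4x4, takes a point from world to camera coordinates). Camera axes: x right, y down, z forward; pixel columns grow to the right and rows downward; lengths in m; the calibration is good to about 2 mm. A picture is of the moment at which its call begins. camera_model takes no time and is no camera call.
- manip.job_done(): hands the job in; it is judged then, once.
The state is a dict: "time": time; "joint_pos": joint angles; "joint_vel": joint speeds; "joint_efforts": joint torques, N m; "tool_pos": TCP position; "tool_rot": TCP orientation; "contact_force": force on the tool from outside, world axes, zero at the start; "ft_torque": the same for the moment, N m; "gripper_width": opening from 0.0 (shut) to 1.0 (fully open); "grasp_force": force on a finger pad.
Only numpy, scipy, OpenCV 4.12 (cv2) and the standard library are available. Lean on these libraries where they do the work, as an engineer would, in place of code of your own. Each camera call takes 0.05 s, during which the arm holds its last target. There are 200 camera calls.

## Working session

There is one attempt and no reset: what is moved stays moved. The work goes in short steps, Python scripts to look and compute and a shell command to move; the robot and the scene stay as the last step left them, time stands still between calls to the robot, and variables do not carry over. Pictures are saved under pics/ and viewed, at most 10 in all, crops included, and the job is handed in when it is done.

```bash
mkdir -p pics; ls
cat > h.py <<'E'
import numpy as np, cv2
from plant import manip
def ray(name,u,v):
    c=manip.camera_model(name);K=np.array(c["mtx"]);k=c["k1"]
    p=cv2.undistortPoints(np.array([[[u,v]]],float),K,np.array([k,0,0,0,0.]))[0,0]
    T=np.linalg.inv(np.array(c["world_to_cam"]))
    return T[:3,3],T[:3,:3]@np.array([p[0],p[1],1.])
def at_z(name,u,v,z):
    o,d=ray(name,u,v); return o+d*(z-o[2])/d[2]
def at_depth(name,u,v,D):
    o,d=ray(name,u,v); return o+d*D
def proj(name,P):
    c=manip.camera_model(name);K=np.array(c["mtx"]);T=np.array(c["world_to_cam"])
    return cv2.projectPoints(np.array(P,float).reshape(-1,1,3),cv2.Rodrigues(T[:3,:3])[0],T[:3,3],K,np.array([c["k1"],0,0,0,0.]))[0].reshape(-1,2)
E
python3 - <<'E'
from h import *
for n in("side","top"):
    p,d=manip.grab_frame(n); cv2.imwrite(f"pics/{n}0.png",p[:,:,::-1]); np.save(f"pics/{n}0.npy",d)
    c=manip.camera_model(n);print(n,c)
print(manip.state(),manip.grip_point_offset)
E
```

```text
pics
side {'mtx': array([[608.52282315,   0.        , 323.69311697],
       [  0.        , 608.52282315, 233.17052825],
       [  0.        ,   0.        ,   1.        ]]), 'k1': -0.053120680231938194, 'world_to_cam': array([[ 0.99953488,  0.0280448 , -0.01197986, -0.50985838],
       [ 0.00973051, -0.66558121, -0.746262  ,  0.11034188],
       [-0.02890234,  0.74579833, -0.66554452,  1.43530045],
       [ 0.        ,  0.        ,  0.        ,  1.        ]])}
top {'mtx': array([[434.24730281,   0.        , 313.06420702],
       [  0.        , 434.24730281, 231.97828915],
       [  0.        ,   0.        ,   1.        ]]), 'k1': -0.057280937067503326, 'world_to_cam': array([[ 0.02620368, -0.9996402 , -0.00573043,  0.01141375],
       [-0.99497562, -0.02552645, -0.09680867,  0.53715853],
       [ 0.09662756,  0.00823838, -0.99528651,  1.17383303],
       [ 0.        ,  0.        ,  0.        ,  1.        ]])}
{'time': 0.1, 'joint_pos': array([-1.38900655e+00,  5.32712153e-02,  1.61413476e+00, -1.41584450e-05,
        1.47599675e+00, -1.19007452e-01]), 'joint_vel': array([ 0.00210577, -0.00059568, -0.00438662,  0.00196277, -0.00032701,
       -0.0006309 ]), 'joint_efforts': array([ 1.70651761e-03, -3.94899881e+01, -3.71364498e+01, -2.12949334e-05,
        3.84449173e-03, -8.19469932e-06]), 'tool_pos': array([ 0.18506749, -0.59639216,  0.23021122]), 'tool_rot': array([-9.04371734e-04,  9.88710925e-01,  1.49832867e-01, -3.54489092e-05]), 'contact_force': array([-0.05850473, -0.85496485,  0.0379863 ]), 'ft_torque': array([ 0.03964169,  0.03335158, -0.00327486]), 'grasp_force': 0.0, 'gripper_width': 0.9999405657002073} 0.0187
```

View pics/top0.png

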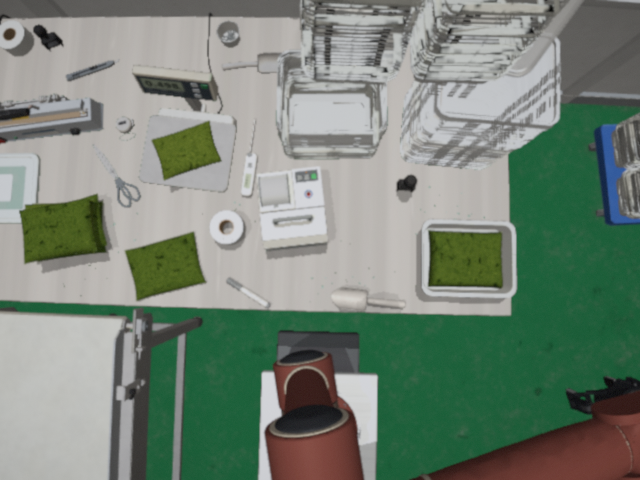

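View pics/side0.png

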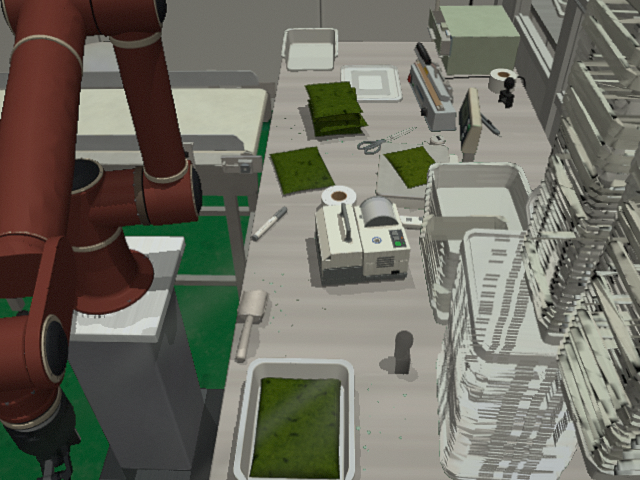

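Top: the printer is at about (293,207), with its bar at (293,219). Side: the printer is at about (362,240), with the ring near (377,240). I'll enlarge both.

Run:
```python
import cv2,numpy as np
a=cv2.imread("pics/top0.png")[155:260,245:345]; b=cv2.imread("pics/side0.png")[180:300,300:425]
a=cv2.resize(a,None,fx=5,fy=5,interpolation=2);b=cv2.resize(b,(0,0),fx=4.375,fy=4.375,interpolation=2)
cv2.imwrite("pics/tc.png",cv2.resize(cv2.imread("pics/top0.png")[160:255,250:335],(680,570)[::1] if 0 else (510,570),interpolation=2));cv2.imwrite("pics/sc.png",cv2.resize(cv2.imread("pics/side0.png")[190:290,310:420],(660,600),interpolation=2))
```

```text
(no output)
```

View pics/tc.png

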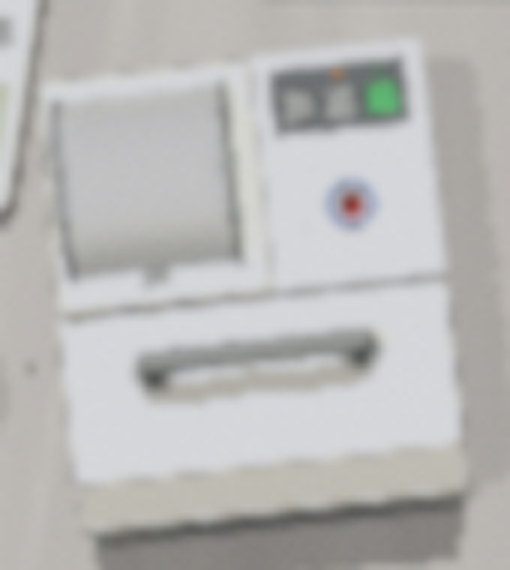

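View pics/sc.png

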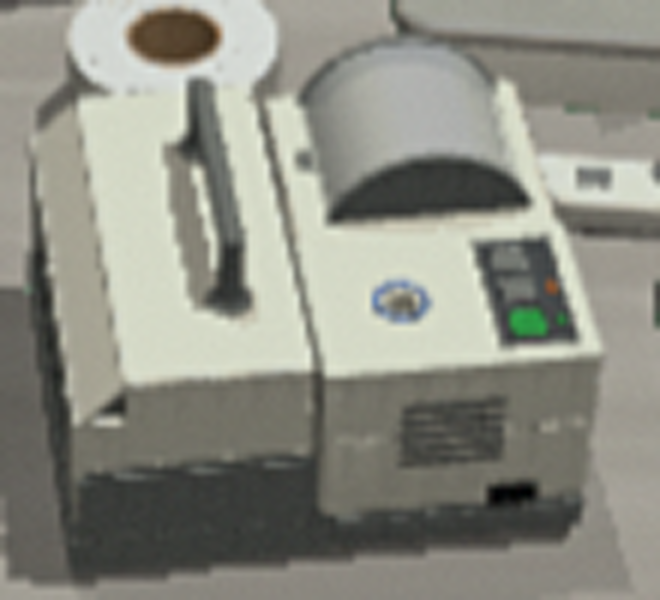

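Crop at 6x. Top: hole (351,203), rear corners (427,40) and (45,87), bar centre (258,350). Side: hole (401,301), rear-right deck corner (601,354), bar from (200,85) to (231,250). Next I'll fit the printer pose.

```bash
cat > fit.py <<'E'
from h import *
from scipy.optimize import least_squares
O={"top":[((351,203),(30,-47.5,100)),((427,40),(100,-85,100)),((258,350),(-35,0,136))],
   "side":[((401,301),(30,-47.5,100)),((601,354),(100,-85,100)),((216,168),(-35,0,136))]}
off={"top":(250,160),"side":(310,190)}
def W(q,P):
    x,y,t=q[:3];P=np.array(P,float)/1000;c,s=np.cos(t),np.sin(t)
    return np.stack([x+c*P[:,0]-s*P[:,1],y+s*P[:,0]+c*P[:,1],P[:,2]],1)
def f(q,names=("top","side")):
    r=[]
    for n in names:
        uv=np.array([(a[0]/6+off[n][0]-.5*0,a[1]/6+off[n][1]) for a,_ in O[n]])-.42
        r.append((proj(n,W(q,[b for _,b in O[n]]))-uv).ravel())
    return np.concatenate(r)
if __name__=="__main__":
    for ns in (("top",),("side",),("top","side")):
        s=least_squares(f,[0.6,0.05,0],args=(ns,)); print(ns,s.x,np.round(s.fun,1))
    q=s.x
    print("hole,bar,hinge,barends",np.round(W(q,[(30,-47.5,100),(-35,0,136),(-95,0,28),(-178,0,119)]),4))
    D=np.load("pics/side0.npy");
    for cx,cy in((401,301),(430,330)):
        u,v=310+cx/6,190+cy/6; print(at_depth("side",u-.4,v-.4,D[int(v),int(u)]))
    print("hole rays",at_z("top",250+351/6-.4,160+203/6-.4,.1),at_z("side",310+401/6-.4,190+301/6-.4,.1))
E
python3 fit.py
```

```text
('top',) [0.59481557 0.08213159 0.12093118] [ 0.7  0.1 -0.3 -0.2 -0.4  0.1]
('side',) [0.59309217 0.08172425 0.14521237] [-0.1  0.4  0.5  0.  -0.4 -0.5]
('top', 'side') [0.59397487 0.08199175 0.13065379] [ 0.6  0.2 -0.6 -0.1 -0.2  0.4  0.   0.5  0.5  0.5 -0.1 -0.8]
hole,bar,hinge,barends [[0.6299 0.0388 0.1   ]
 [0.5593 0.0774 0.136 ]
 [0.4998 0.0696 0.028 ]
 [0.4175 0.0588 0.119 ]]
[0.63022009 0.04414639 0.096567  ]
[0.64063523 0.02919975 0.09554667]
hole rays [0.63045634 0.04036287 0.1       ] [0.62992564 0.04037584 0.1       ]
```

The fits agree: hole at about (0.630, 0.040), yaw about 0.13. I'll open the cover by hooking shut fingers behind the bar and pulling forward.

```bash
cat > to.py <<'E'
import sys
from fit import *
Q=[0.5940,0.0825,0.131]
# usage: to.py px py z yawrel  (printer-frame mm, world z mm)
def rel(px,py,z,yr=0.):
    s=manip.state();w,a,b,c=s["tool_rot"]
    psi=np.arctan2(2*(a*b+w*c),1-2*(b*b+c*c))
    d=W(Q,[(px,py,z)])[0]-s["tool_pos"]
    e=(psi-(Q[2]+yr)+np.pi)%(2*np.pi)-np.pi
    X=np.array([np.cos(psi),np.sin(psi)]);Y=np.array([np.sin(psi),-np.cos(psi)])
    print("t %.1f"%s["time"],"cm x %.2f y %.2f z %.2f turn %.3f"%(100*d[:2]@X,100*d[:2]@Y,-100*d[2],e),"F",np.round(s["contact_force"],1),"w %.3f g %.1f"%(s["gripper_width"],s["grasp_force"]))
    c,sn=np.cos(Q[2]),np.sin(Q[2]);p=s["tool_pos"][:2]-Q[:2]
    print("now printer frame",np.round(1000*np.array([c*p[0]+sn*p[1],-sn*p[0]+c*p[1],s["tool_pos"][2]]),1))
if __name__=="__main__": rel(*map(float,sys.argv[1:]))
E
python3 -m crank '[{"turn":0.085},{"turn":0.085}]' 0; python3 to.py -13 -10 230
```

```text
t 0.1 cm x 57.72 y -51.96 z 0.02 turn 0.170 F [-0.1 -0.9  0. ] w 1.000 g 0.0
now printer frame [-494.1 -619.7  230.2]schema error: expected keys x, y, z, turn
```

```bash
python3 -m crank '[{"x":0,"y":0,"z":0,"turn":0.085},{"x":0,"y":0,"z":0,"turn":0.085},{"x":2,"y":-2.5,"z":0,"turn":0},{"x":3,"y":-4,"z":0,"turn":0},{"x":3,"y":-4,"z":0,"turn":0}]' 0; python3 to.py -13 -10 230
```

```text
time: 0.6
tool_pos: [0.2509, -0.481, 0.2304]
tool_rot: [-0.001, 0.998, 0.065, -0.0]
contact_force: [1.2, -0.0, 0.1]
gripper_width: 0.141
grasp_force: 0.0
t 0.6 cm x 39.98 y -50.47 z 0.04 turn -0.002 F [ 1.2 -0.   0.1] w 0.141 g 0.0
now printer frame [-413.7 -513.9  230.4]
```

```bash
python3 -m crank '[{"x":3,"y":-4,"z":0,"turn":0},{"x":3,"y":-4,"z":0,"turn":0},{"x":3,"y":-4,"z":0,"turn":0},{"x":3,"y":-4,"z":0,"turn":0},{"x":3,"y":-4,"z":0,"turn":0}]' >/dev/null; python3 -m crank '[{"x":3,"y":-4,"z":0,"turn":0},{"x":3,"y":-4,"z":0,"turn":0},{"x":3,"y":-4,"z":0,"turn":0},{"x":3,"y":-4,"z":0,"turn":0},{"x":3,"y":-4,"z":0,"turn":0}]' ; python3 to.py -13 -10 180
```

```text
time: 1.6
tool_pos: [0.4965, -0.0446, 0.231]
tool_rot: [0.0, 0.998, 0.065, 0.0]
contact_force: [0.2, -0.7, 0.7]
gripper_width: 0.0
grasp_force: 0.0
t 1.6 cm x 10.03 y -10.32 z 5.10 turn 0.000 F [ 0.2 -0.7  0.7] w 0.000 g 0.0
now printer frame [-113.3 -113.2  231. ]
```

```bash
python3 -m crank '[{"x":3.3,"y":-3.4,"z":0,"turn":0},{"x":3.3,"y":-3.4,"z":0,"turn":0},{"x":3.3,"y":-3.4,"z":0,"turn":0},{"x":0,"y":0,"z":4,"turn":0},{"x":0,"y":0,"z":0,"turn":0}]' ; python3 to.py -14 -10 124
python3 - <<'E'
from h import *
p,d=manip.grab_frame("side")
cv2.imwrite("pics/s1.png",cv2.resize(p[130:290,290:440,::-1],(600,600),interpolation=2)[:600])
E
```

```text
time: 2.1
tool_pos: [0.5776, 0.0686, 0.1849]
tool_rot: [-0.0, 0.998, 0.066, -0.006]
contact_force: [-1.0, -0.9, -1.2]
gripper_width: 0.001
grasp_force: 0.0
t 2.1 cm x 0.41 y -0.17 z 6.09 turn 0.002 F [-1.  -0.9 -1.2] w 0.001 g 0.0
now printer frame [-18.1 -11.7 184.9]
```

View pics/s1.png

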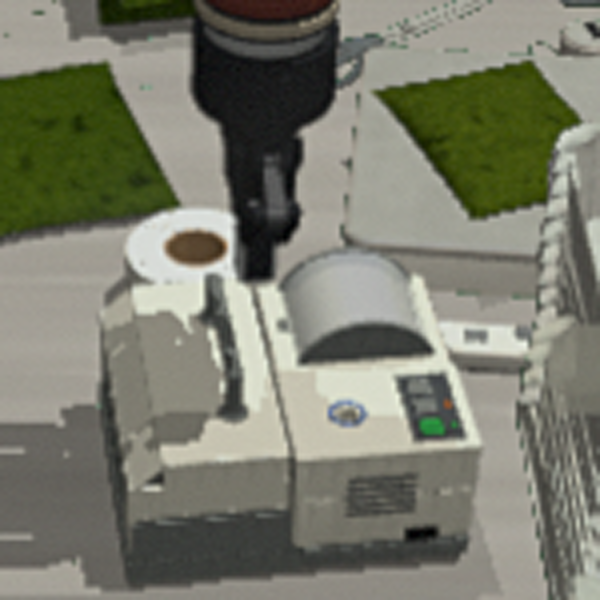

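The shut fingers are at (258,270), behind the bar at (225,345). I'll descend behind it, then pull.

```bash
python3 -m crank '[{"x":0.3,"y":0,"z":2,"turn":0},{"x":0,"y":0,"z":2,"turn":0},{"x":0,"y":0,"z":2,"turn":0},{"x":0,"y":0,"z":0,"turn":0}]' ; python3 to.py -14 -10 124; python3 -m crank '[{"x":-1,"y":0,"z":0,"turn":0},{"x":-1,"y":0,"z":-0.4,"turn":0},{"x":-1,"y":0,"z":-0.4,"turn":0},{"x":-1,"y":0,"z":-0.4,"turn":0},{"x":-1,"y":0,"z":-0.2,"turn":0}]'; python3 to.py -73 -10 143
```

```text
time: 2.55
tool_pos: [0.5819, 0.0668, 0.1295]
tool_rot: [-0.0, 0.998, 0.065, -0.002]
contact_force: [0.1, 0.3, -0.4]
gripper_width: -0.0
grasp_force: 0.0
t 2.5 cm x 0.00 y -0.40 z 0.55 turn -0.002 F [ 0.1  0.3 -0.4] w -0.000 g 0.0
now printer frame [-14.  -14.  129.5]
time: 3.05
tool_pos: [0.5338, 0.0612, 0.1467]
tool_rot: [0.0, 0.998, 0.065, 0.001]
contact_force: [0.7, -0.1, 1.2]
gripper_width: -0.0
grasp_force: 0.3
t 3.0 cm x -1.05 y -0.33 z 0.37 turn -0.000 F [ 0.7 -0.1  1.2] w -0.000 g 0.3
now printer frame [-62.5 -13.3 146.7]
```

```bash
python3 -m crank '[{"x":-1,"y":0,"z":0.8,"turn":0},{"x":-1,"y":0,"z":0.2,"turn":0},{"x":-1,"y":0,"z":0,"turn":0},{"x":-1,"y":0,"z":0,"turn":0},{"x":-1,"y":0,"z":0.2,"turn":0}]'; python3 to.py -73 -10 143
python3 - <<'E'
from h import *
p,d=manip.grab_frame("side")
cv2.imwrite("pics/s2.png",cv2.resize(p[130:290,270:430,::-1],(600,600),interpolation=2)[:600])
E
```

```text
time: 3.55
tool_pos: [0.4839, 0.0546, 0.1333]
tool_rot: [-0.0, 0.998, 0.065, -0.0]
contact_force: [1.1, 0.5, 0.2]
gripper_width: -0.001
grasp_force: 0.1
t 3.5 cm x 3.98 y -0.33 z -0.97 turn -0.000 F [1.1 0.5 0.2] w -0.001 g 0.1
now printer frame [-112.8  -13.2  133.3]
```

View pics/s2.png

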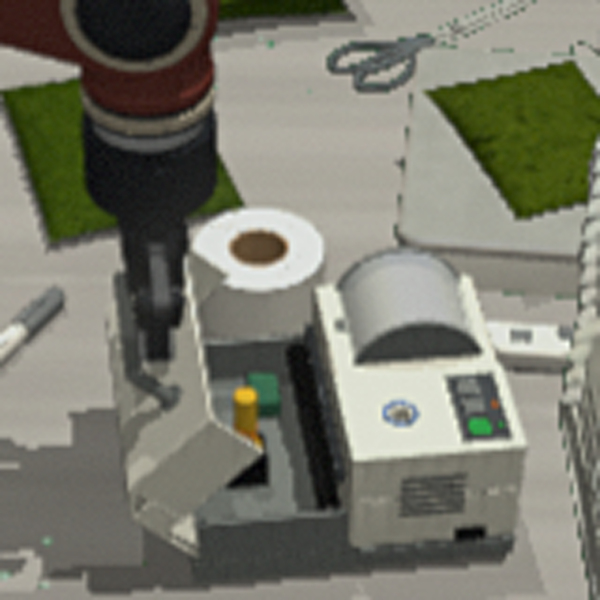

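The cover is well open, at about 0.8 rad, and the pin's yellow grip shows at crop (245,390–440). I'll lift straight out, let the cover sink open, and move aside to look.

```bash
python3 -m crank '[{"x":0,"y":0,"z":-2.5,"turn":0},{"x":0,"y":0,"z":-3.5,"turn":0},{"x":0,"y":0,"z":-4,"turn":0},{"x":0,"y":-3,"z":-4,"turn":0},{"x":0,"y":-4,"z":-2,"turn":0}]' 50 >/dev/null;  python3 -m crank '[{"x":0,"y":-4,"z":0,"turn":0},{"x":0,"y":-3,"z":0,"turn":0},{"x":0,"y":0,"z":0,"turn":0},{"x":0,"y":0,"z":0,"turn":0},{"x":0,"y":0,"z":0,"turn":0}]';  python3 -m crank '[{"x":0,"y":0,"z":0,"turn":0},{"x":0,"y":0,"z":0,"turn":0},{"x":0,"y":0,"z":0,"turn":0},{"x":0,"y":0,"z":0,"turn":0},{"x":0,"y":0,"z":0,"turn":0}]'; python3 to.py -60 0 150
python3 - <<'E'
from h import *
im=[]
for n,(u,v) in (("side",(290,190)),("top",(245,160))):
    p,d=manip.grab_frame(n); np.save(f"pics/{n}3.npy",d); cv2.imwrite(f"pics/{n}3.png",p[:,:,::-1])
    im.append(cv2.resize(p[v:v+110,u:u+80,::-1],(400,550),interpolation=2))
cv2.imwrite("pics/m3.png",np.hstack(im))
E
```

```text
time: 4.6
tool_pos: [0.4665, 0.1928, 0.2931]
tool_rot: [0.0, 0.998, 0.065, -0.0]
contact_force: [0.2, 0.4, 0.5]
gripper_width: 0.499
grasp_force: 0.0
time: 5.1
tool_pos: [0.4665, 0.1933, 0.2933]
tool_rot: [-0.0, 0.998, 0.065, 0.0]
contact_force: [0.0, 0.6, 0.4]
gripper_width: 0.501
grasp_force: 0.0
t 5.1 cm x 5.20 y 12.65 z 14.33 turn -0.001 F [0.  0.6 0.4] w 0.501 g 0.0
now printer frame [-111.9  126.5  293.3]
```

View pics/m3.png

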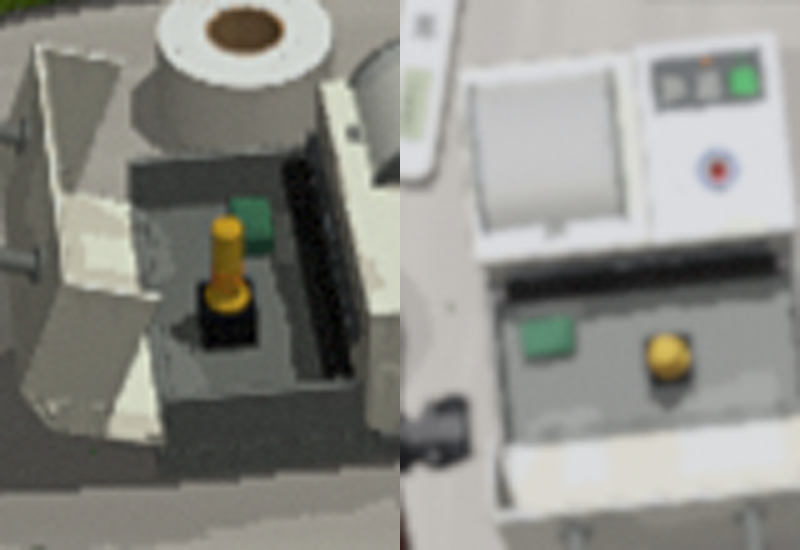

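The cover is fully open. In the side crop the pin's grip top is at (229,223) and its collar at (228,297). In the top crop the pin is at about (268,356). Now I'll triangulate.

Run:
```python
from to import *
c,s=np.cos(Q[2]),np.sin(Q[2])
def pf(P): p=P[:2]-np.array(Q[:2]); return np.round(1000*np.array([c*p[0]+s*p[1],-s*p[0]+c*p[1]]),1)
for n,u,v,z in (("side",229,223,.092),("side",228,297,.048),("top",268,356,.05),("top",268,354,.08)):
    o={"side":(290,190),"top":(245,160)}[n]; P=at_z(n,o[0]+u/5-.4,o[1]+v/5-.4,z); print(n,z,P,pf(P))
# yellow blobs
for n in("side","top"):
    h=cv2.cvtColor(cv2.imread(f"pics/{n}3.png"),cv2.COLOR_BGR2HSV)
    m=cv2.inRange(h,(15,130,100),(35,255,255)); m[:150]=0;m[300:]=0;m[:,:255]=0;m[:,400:]=0
    v,u=np.nonzero(m); print(n,len(u),u.min(),u.max(),v.min(),v.max(),u.mean(),v.mean())
def vis(P):
    x,y=P;r=[]
    a=np.linspace(0,2*np.pi,24)
    pts=np.array([[x+R*np.cos(t),y+R*np.sin(t),z] for R,z in((.0105,.046),(.0105,.05),(.0075,.05),(.0075,.092)) for t in a])
    return pts
for n in("side","top"):
    q=proj(n,vis(W(Q,[(-52,-12,0)])[0][:2])); print(n,q.min(0),q.max(0))
    h=0
```

```text
side 0.092 [0.53643071 0.06689298 0.092     ] [-59.1  -8. ]
side 0.048 [0.53603994 0.06369927 0.048     ] [-59.9 -11.1]
top 0.05 [0.53653473 0.06548245 0.05      ] [-59.2  -9.4]
top 0.08 [0.53462733 0.06423133 0.08      ] [-61.3 -10.4]
side 93 332 339 233 251 335.61290322580646 242.56989247311827
top 44 295 301 228 234 298.1818181818182 230.8181818181818
side [334.16130463 232.96497   ] [343.04214855 252.67629224]
top [295.02909375 223.52453561] [302.79509547 232.04569437]
```

```bash
python3 -m crank '[{"x":1.2,"y":3,"z":0,"turn":0},{"x":1.2,"y":3,"z":0,"turn":0},{"x":1.2,"y":3.3,"z":2,"turn":0},{"x":1.6,"y":4.3,"z":2,"turn":0},{"x":0,"y":0,"z":3,"turn":0}]' 50 >/dev/null;  python3 -m crank '[{"x":0,"y":0,"z":3,"turn":0},{"x":0,"y":0,"z":3,"turn":0},{"x":0,"y":0,"z":0,"turn":0},{"x":0,"y":0,"z":0,"turn":0}]';   python3 to.py -59.6 -9.6 52
```

```text
time: 6.1
tool_pos: [0.5356, 0.0656, 0.1634]
tool_rot: [-0.0, 0.998, 0.065, -0.0]
contact_force: [0.3, -0.2, 0.4]
gripper_width: 0.499
grasp_force: 0.0
t 6.1 cm x 0.05 y 0.04 z 11.14 turn -0.000 F [ 0.3 -0.2  0.4] w 0.499 g 0.0
now printer frame [-60.1  -9.2 163.4]
```

```bash
python3 -m crank '[{"x":0,"y":0,"z":3,"turn":0},{"x":0,"y":0,"z":3,"turn":0},{"x":0,"y":0,"z":2.5,"turn":0},{"x":0,"y":0,"z":1.8,"turn":0},{"x":0,"y":0,"z":0.8,"turn":0}]' ;  python3 -m crank '[{"x":0,"y":0,"z":0,"turn":0},{"x":0,"y":0,"z":0,"turn":0}]';   python3 to.py -59.6 -9.6 52
python3 -m crank '[{"x":0,"y":0,"z":0,"turn":0},{"x":0,"y":0,"z":0,"turn":0},{"x":0,"y":0,"z":0,"turn":0},{"x":0,"y":0,"z":0,"turn":0},{"x":0,"y":0,"z":0,"turn":0}]' 0;   python3 to.py -59.6 -9.6 52
```

```text
time: 6.6
tool_pos: [0.5364, 0.0657, 0.0529]
tool_rot: [0.0, 0.998, 0.066, 0.0]
contact_force: [0.6, -0.0, -0.2]
gripper_width: 0.502
grasp_force: 0.0
time: 6.8
tool_pos: [0.5373, 0.0656, 0.0544]
tool_rot: [0.0, 0.998, 0.065, 0.002]
contact_force: [0.0, 0.3, 0.5]
gripper_width: 0.499
grasp_force: 0.0
t 6.8 cm x -0.12 y 0.02 z 0.24 turn -0.000 F [0.  0.3 0.5] w 0.499 g 0.0
now printer frame [-58.4  -9.4  54.4]
time: 7.3
tool_pos: [0.5368, 0.0658, 0.0539]
tool_rot: [-0.0, 0.998, 0.065, 0.001]
contact_force: [-0.7, 2.1, 6.4]
gripper_width: 0.161
grasp_force: 58.3
t 7.3 cm x -0.07 y 0.05 z 0.19 turn -0.000 F [-0.7  2.1  6.4] w 0.161 g 58.3
now printer frame [-58.9  -9.1  53.9]
```

Gripped at 58 N. I'll lift clear and carry the pin over to the robot side of the open cover.

```bash
python3 -m crank '[{"x":0,"y":0,"z":-1.5,"turn":0},{"x":0,"y":0,"z":-3,"turn":0},{"x":0,"y":0,"z":-4,"turn":0},{"x":0,"y":0,"z":-4,"turn":0},{"x":0,"y":0,"z":-4,"turn":0}]' >/dev/null;  python3 -m crank '[{"x":0,"y":0,"z":-1.5,"turn":0},{"x":-3,"y":0,"z":0,"turn":0},{"x":-4,"y":0,"z":0,"turn":0},{"x":-4,"y":0,"z":0,"turn":0},{"x":-3,"y":0,"z":0,"turn":0}]';   python3 to.py -212 -5 122
python3 - <<'E'
from h import *
im=[]
for n,(u,v) in (("side",(240,120)),):
    p,d=manip.grab_frame(n);cv2.imwrite(f"pics/m4.png",cv2.resize(p[v:v+150,u:u+150,::-1],(600,600),interpolation=2))
E
```

```text
time: 8.3
tool_pos: [0.3946, 0.047, 0.2308]
tool_rot: [0.0, 0.998, 0.065, -0.001]
contact_force: [-0.2, 0.6, -0.3]
gripper_width: 0.159
grasp_force: 59.2
t 8.3 cm x -0.96 y -0.41 z 10.88 turn -0.000 F [-0.2  0.6 -0.3] w 0.159 g 59.2
now printer frame [-202.4   -9.1  230.8]
```

View pics/m4.png

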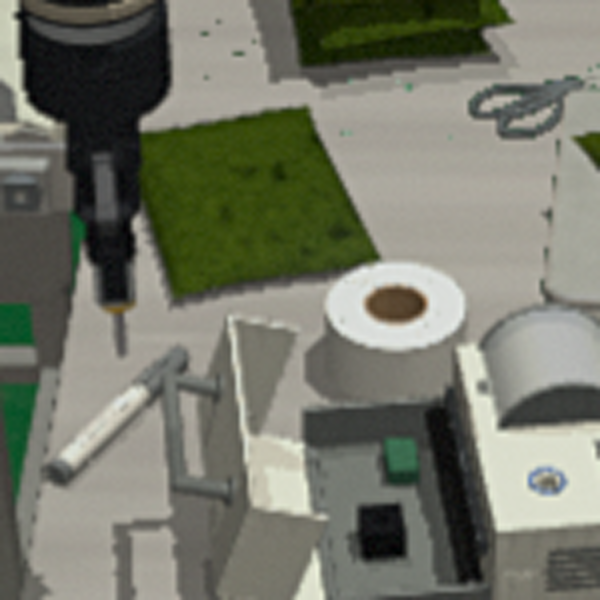

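The pin hangs straight at (120,310–355). I'll lower it in front of the bar, then push the bar with the fingers' flanks.

```bash
python3 -m crank '[{"x":-1,"y":-0.4,"z":1,"turn":0},{"x":0,"y":0,"z":3,"turn":0},{"x":0,"y":0,"z":4,"turn":0},{"x":0,"y":0,"z":4,"turn":0},{"x":0,"y":0,"z":0,"turn":0}]' >/dev/null;   python3 to.py -195 -5 111;python3 -m crank '[{"x":0.8,"y":0,"z":0,"turn":0},{"x":0.8,"y":0,"z":0,"turn":0},{"x":0.6,"y":0,"z":-0.4,"turn":0},{"x":0.6,"y":0,"z":-0.4,"turn":0},{"x":0.6,"y":0,"z":-0.4,"turn":0}]'; python3 to.py -169 -5 128
```

```text
t 8.8 cm x 2.03 y 0.07 z -0.55 turn -0.000 F [-0.6 -0.4 -0.3] w 0.158 g 59.2
now printer frame [-215.3   -4.3  105.5]
time: 9.35
tool_pos: [0.4219, 0.0544, 0.1263]
tool_rot: [0.0, 0.998, 0.065, 0.001]
contact_force: [-1.8, -0.3, 1.5]
gripper_width: 0.159
grasp_force: 60.6
t 9.3 cm x 0.53 y -0.04 z -0.17 turn -0.000 F [-1.8 -0.3  1.5] w 0.159 g 60.6
now printer frame [-174.3   -5.4  126.3]
```

Contact is light (about 2 N). Continuing to about 0.8 rad.

```bash
python3 -m crank '[{"x":0.6,"y":0,"z":-0.3,"turn":0},{"x":0.6,"y":0,"z":-0.3,"turn":0},{"x":0.6,"y":0,"z":-0.3,"turn":0},{"x":0.6,"y":0,"z":-0.2,"turn":0},{"x":0.6,"y":0,"z":-0.2,"turn":0}]'; python3 to.py -146.7 -5 138
```

```text
time: 9.85
tool_pos: [0.4505, 0.0583, 0.1374]
tool_rot: [-0.0, 0.998, 0.065, 0.0]
contact_force: [-1.2, -0.0, 1.2]
gripper_width: 0.154
grasp_force: 59.8
t 9.8 cm x -0.13 y -0.02 z -0.06 turn -0.000 F [-1.2 -0.   1.2] w 0.154 g 59.8
now printer frame [-145.4   -5.2  137.4]
```

Now I'll lift so the shaft passes over the plate, and finish the push with the shaft just below the collar.

```bash
python3 -m crank '[{"x":0,"y":0,"z":-1.3,"turn":0},{"x":0.6,"y":0,"z":-1.2,"turn":0},{"x":0.6,"y":0,"z":-0.3,"turn":0},{"x":0.6,"y":0,"z":0,"turn":0},{"x":0.6,"y":0,"z":-0.1,"turn":0}]'; python3 to.py -114.5 -5 166;  python3 -m crank '[{"x":0.6,"y":0,"z":0,"turn":0},{"x":0.6,"y":0,"z":0,"turn":0},{"x":0.6,"y":0,"z":0,"turn":0},{"x":0.6,"y":0,"z":0,"turn":0}]'; python3 to.py -90 -5 166
```

```text
time: 10.35
tool_pos: [0.4742, 0.0615, 0.1663]
tool_rot: [0.0, 0.998, 0.065, 0.0]
contact_force: [0.2, 1.0, 0.0]
gripper_width: 0.157
grasp_force: 59.2
t 10.3 cm x 0.70 y -0.02 z 0.03 turn -0.000 F [0.2 1.  0. ] w 0.157 g 59.2
now printer frame [-121.5   -5.2  166.3]
time: 10.75
tool_pos: [0.498, 0.0646, 0.166]
tool_rot: [-0.0, 0.998, 0.065, -0.0]
contact_force: [-0.9, 0.2, -0.9]
gripper_width: 0.159
grasp_force: 59.2
t 10.8 cm x 0.75 y -0.02 z 0.00 turn -0.000 F [-0.9  0.2 -0.9] w 0.159 g 59.2
now printer frame [-97.5  -5.2 166. ]
```

```bash
python3 -m crank '[{"x":0.6,"y":0,"z":0,"turn":0},{"x":0.6,"y":0,"z":0,"turn":0},{"x":0.6,"y":0,"z":0.1,"turn":0},{"x":0.5,"y":0,"z":0.1,"turn":0},{"x":0,"y":0,"z":0,"turn":0}]'; python3 to.py -72 -5 163
python3 - <<'E'
from h import *
p,d=manip.grab_frame("side");u,v=280,130;cv2.imwrite("pics/m5.png",cv2.resize(p[v:v+150,u:u+150,::-1],(600,600),interpolation=2))
E
```

```text
time: 11.25
tool_pos: [0.5208, 0.0676, 0.1641]
tool_rot: [-0.0, 0.998, 0.065, -0.0]
contact_force: [-0.0, 0.6, -0.8]
gripper_width: 0.157
grasp_force: 59.2
t 11.2 cm x 0.25 y -0.02 z 0.11 turn -0.000 F [-0.   0.6 -0.8] w 0.157 g 59.2
now printer frame [-74.5  -5.2 164.1]
```

View pics/m5.png

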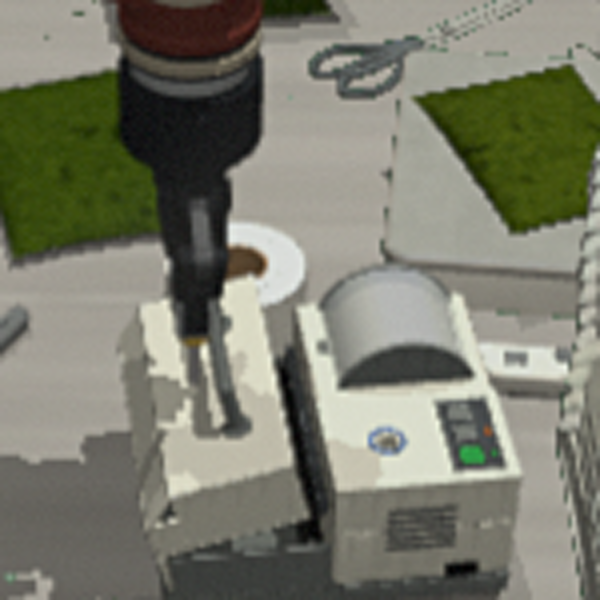

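The cover is at about 0.25 rad and sinking shut. I'll lift away, wait above the hole, and check numerically that it is shut.

```bash
python3 -m crank '[{"x":0.5,"y":0,"z":0,"turn":0},{"x":0,"y":0,"z":-2,"turn":0},{"x":0,"y":0,"z":-3,"turn":0},{"x":3,"y":1.2,"z":0,"turn":0},{"x":3,"y":1.2,"z":0,"turn":0}]'>/dev/null;  python3 -m crank '[{"x":3,"y":1.2,"z":0,"turn":0},{"x":1,"y":0.6,"z":0,"turn":0},{"x":0,"y":0,"z":0,"turn":0},{"x":0,"y":0,"z":0,"turn":0},{"x":0,"y":0,"z":0,"turn":0}]'>/dev/null;python3 -m crank '[{"x":0,"y":0,"z":0,"turn":0},{"x":0,"y":0,"z":0,"turn":0},{"x":0,"y":0,"z":0,"turn":0},{"x":0,"y":0,"z":0,"turn":0},{"x":0,"y":0,"z":0,"turn":0}]'>/dev/null;python3 -m crank '[{"x":0,"y":0,"z":0,"turn":0},{"x":0,"y":0,"z":0,"turn":0},{"x":0,"y":0,"z":0,"turn":0},{"x":0,"y":0,"z":0,"turn":0},{"x":0,"y":0,"z":0,"turn":0}]'>/dev/null;python3 -m crank '[{"x":0,"y":0,"z":0,"turn":0},{"x":0,"y":0,"z":0,"turn":0},{"x":0,"y":0,"z":0,"turn":0},{"x":0,"y":0,"z":0,"turn":0},{"x":0,"y":0,"z":0,"turn":0}]';python3 to.py 30 -47.5 160
cat > shut.py <<'E'
from to import *
p,d=manip.grab_frame("side");d0=np.load("pics/side0.npy");p0=cv2.imread("pics/side0.png");p=p[:,:,::-1];cv2.imwrite("pics/s6.png",p)
# cover top-plate and side patches
for P in [(-70,-60,105),(-20,-70,105),(-20,60,105),(-70,60,105),(-50,-84,90),(-90,0,80)]:
    u,v=np.round(proj("side",W(Q,[P]))[0]).astype(int); s=np.s_[v-2:v+3,u-2:u+3]
    print(P,u,v,"ddepth mm %.1f"%(1000*np.median(d[s]-d0[s])))
r=np.s_[205:280,312:368]; print("cover img diff",np.abs(p[r].astype(int)-p0[r]).mean(), cv2.phaseCorrelate(p0[r].mean(2),p[r].mean(2).copy()))
E
python3 shut.py
```

```text
time: 13.8
tool_pos: [0.6299, 0.0396, 0.2143]
tool_rot: [-0.0, 0.998, 0.065, 0.0]
contact_force: [0.4, 0.1, 0.1]
gripper_width: 0.156
grasp_force: 59.2
t 13.8 cm x -0.00 y 0.03 z 5.43 turn -0.000 F [0.4 0.1 0.1] w 0.156 g 59.2
now printer frame [ 30.  -47.2 214.3]
(-70, -60, 105) 333 246 ddepth mm 0.7
(-20, -70, 105) 356 247 ddepth mm -1.2
(-20, 60, 105) 348 210 ddepth mm 1.2
(-70, 60, 105) 328 212 ddepth mm -2.2
(-50, -84, 90) 343 257 ddepth mm -0.0
(-90, 0, 80) 322 237 ddepth mm -0.3
cover img diff 21.12047619047619 ((0.05216194701984378, 0.5769132827284906), 0.8346853909645224)
```

```bash
python3 -m crank '[{"x":0,"y":0,"z":2,"turn":0},{"x":0,"y":0,"z":2,"turn":0},{"x":0,"y":0,"z":1.4,"turn":0},{"x":0,"y":0,"z":0,"turn":0},{"x":0,"y":0,"z":0,"turn":0}]'; python3 shut.py; python3 to.py 30 -47.5 152
python3 - <<'E'
from to import *
a=cv2.imread("pics/s6.png");b=cv2.imread("pics/side0.png")
t=manip.state()["tool_pos"]
print("expected tip px",proj("side",[[t[0],t[1],t[2]-.0449],[t[0],t[1],t[2]-.006]]),"hole",proj("side",[[.63,.0400,.1]]))
c=lambda im:cv2.resize(im[190:290,310:410],(400,400),interpolation=2)
cv2.imwrite("pics/m6.png",np.hstack([c(a),c(b)]))
E
```

```text
time: 14.35
tool_pos: [0.63, 0.0395, 0.1604]
tool_rot: [-0.0, 0.998, 0.065, -0.0]
contact_force: [0.3, 0.4, 0.1]
gripper_width: 0.164
grasp_force: 59.2
(-70, -60, 105) 333 246 ddepth mm 0.1
(-20, -70, 105) 356 247 ddepth mm -1.7
(-20, 60, 105) 348 210 ddepth mm 1.3
(-70, 60, 105) 328 212 ddepth mm -2.4
(-50, -84, 90) 343 257 ddepth mm 0.9
(-90, 0, 80) 322 237 ddepth mm 0.4
cover img diff 24.106269841269842 ((0.03173166900882762, 0.4537117013746368), 0.8228238693905304)
t 14.4 cm x -0.06 y 0.02 z 0.93 turn -0.000 F [ 0.3  0.4 -0.2] w 0.158 g 59.2
now printer frame [ 30.6 -47.3 161.3]
expected tip px [[377.03878788 234.63063129]
 [377.85423334 221.51314152]] hole [[376.47218821 239.87856352]]
```

View pics/m6.png

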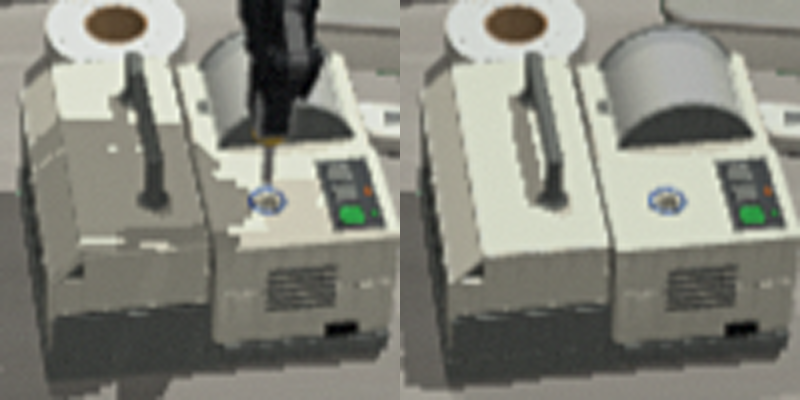

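The cover looks exactly like its original shut view. The shaft's tip at (267,183) hangs straight above the ring at (267,201). Descending in steps, watching the force.

```bash
python3 -m crank '[{"x":0,"y":-0.05,"z":0.6,"turn":0},{"x":0,"y":0,"z":0.6,"turn":0},{"x":0,"y":0,"z":0.6,"turn":0},{"x":0,"y":0,"z":0.5,"turn":0},{"x":0,"y":0,"z":0,"turn":0}]'; python3 -m crank '[{"x":0,"y":0,"z":0.3,"turn":0},{"x":0,"y":0,"z":0.3,"turn":0},{"x":0,"y":0,"z":0.3,"turn":0},{"x":0,"y":0,"z":0,"turn":0}]'; python3 to.py 30 -47.5 120
```

```text
time: 14.9
tool_pos: [0.6291, 0.0401, 0.1359]
tool_rot: [-0.0, 0.998, 0.065, -0.001]
contact_force: [-0.1, 0.0, -0.4]
gripper_width: 0.156
grasp_force: 59.2
time: 15.3
tool_pos: [0.6296, 0.0401, 0.1277]
tool_rot: [-0.0, 0.998, 0.065, -0.0]
contact_force: [0.5, -0.2, -0.3]
gripper_width: 0.158
grasp_force: 59.2
t 15.3 cm x 0.03 y 0.08 z 0.77 turn -0.000 F [ 0.5 -0.2 -0.3] w 0.158 g 59.2
now printer frame [ 29.7 -46.7 127.7]
```

The tip is already 17 mm inside the hole with no side force. Pressing the button.

```bash
for i in 1; do python3 -m crank '[{"x":0,"y":0,"z":0.3,"turn":0},{"x":0,"y":0,"z":0,"turn":0},{"x":0,"y":0,"z":0,"turn":0}]'; done;  python3 -m crank '[{"x":0,"y":0,"z":0.25,"turn":0},{"x":0,"y":0,"z":0,"turn":0},{"x":0,"y":0,"z":0,"turn":0}]';  python3 -m crank '[{"x":0,"y":0,"z":0.2,"turn":0},{"x":0,"y":0,"z":0,"turn":0},{"x":0,"y":0,"z":0,"turn":0}]'
```

```text
time: 15.6
tool_pos: [0.6302, 0.0401, 0.1258]
tool_rot: [0.0, 0.998, 0.065, 0.0]
contact_force: [-0.5, 0.4, 1.0]
gripper_width: 0.163
grasp_force: 59.3
time: 15.9
tool_pos: [0.6301, 0.04, 0.1232]
tool_rot: [0.0, 0.998, 0.065, 0.0]
contact_force: [0.3, 0.2, 1.8]
gripper_width: 0.158
grasp_force: 59.4
time: 16.2
tool_pos: [0.6301, 0.0401, 0.121]
tool_rot: [0.0, 0.998, 0.065, 0.0]
contact_force: [0.2, 0.9, 4.0]
gripper_width: 0.16
grasp_force: 59.5
```

```bash
python3 -m crank '[{"x":0,"y":0,"z":0.15,"turn":0},{"x":0,"y":0,"z":0,"turn":0},{"x":0,"y":0,"z":0,"turn":0}]';  python3 -m crank '[{"x":0,"y":0,"z":0.1,"turn":0},{"x":0,"y":0,"z":0,"turn":0},{"x":0,"y":0,"z":0,"turn":0}]'
```

```text
time: 16.5
tool_pos: [0.6301, 0.04, 0.1195]
tool_rot: [0.0, 0.998, 0.065, 0.0]
contact_force: [1.0, -0.6, 3.8]
gripper_width: 0.16
grasp_force: 59.6
time: 16.8
tool_pos: [0.6303, 0.0401, 0.1193]
tool_rot: [0.0, 0.998, 0.065, 0.0]
contact_force: [0.3, -0.2, 5.8]
gripper_width: 0.157
grasp_force: 59.8
```

```bash
python3 -m crank '[{"x":0,"y":0,"z":0.15,"turn":0},{"x":0,"y":0,"z":0,"turn":0},{"x":0,"y":0,"z":0,"turn":0}]';  python3 -m crank '[{"x":0,"y":0,"z":0.1,"turn":0},{"x":0,"y":0,"z":0,"turn":0},{"x":0,"y":0,"z":0,"turn":0}]'
```

```text
time: 17.1
tool_pos: [0.6306, 0.0401, 0.119]
tool_rot: [0.0, 0.998, 0.065, 0.001]
contact_force: [-2.4, 0.2, 10.2]
gripper_width: 0.16
grasp_force: 60.2
time: 17.4
tool_pos: [0.6307, 0.0401, 0.1188]
tool_rot: [0.0, 0.998, 0.065, 0.001]
contact_force: [-2.9, -0.1, 13.9]
gripper_width: 0.157
grasp_force: 60.4
```

```bash
python3 shut.py; python3 to.py 30 -47.5 120; python3 -c "
from plant import manip
print(manip.job_done())"
```

```text
(-70, -60, 105) 333 246 ddepth mm 0.2
(-20, -70, 105) 356 247 ddepth mm -1.5
(-20, 60, 105) 348 210 ddepth mm 1.0
(-70, 60, 105) 328 212 ddepth mm -0.2
(-50, -84, 90) 343 257 ddepth mm 1.4
(-90, 0, 80) 322 237 ddepth mm -1.2
cover img diff 26.0715873015873 ((0.10021988368238155, 0.47442728780679744), 0.7562071376565884)
t 17.4 cm x -0.09 y 0.06 z -0.12 turn -0.000 F [-3.  -0.4 13.3] w 0.161 g 60.4
now printer frame [ 30.9 -46.9 118.8]
the job is handed in; nothing more can be done
None
```

Job handed in at 17.4 s: the cover matches its original shut view to within camera noise, and the gripped pin is through the hole, holding the red button against its stop at about 13 N; no verdict was returned.

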